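# Gauge and pin the camera carriage on an imaging rail

## Task

On the imaging rail, flip the red gauge leaf down across the channel, slide the blue camera's carriage along the channel until it rests against the leaf, so that its hole lines up with the hole in the rail, and push the yellow-headed locking pin through both holes until its collar sits on the carriage. Only then flip the leaf fully back up, out of the light path. Let go of everything and do not disturb the bottle, canister, slide box or spare objective.

Things in the scene. Friction and masses are not known exactly. Their poses are not given: they have to be found in the camera images.
- rail: Imaging rail, fixed: dark bed 320 mm (x) x 80 x 30 mm; 8 mm aluminium fences along both edges, tops 42 mm above the bench, leave a channel 64 mm wide. Origin: centre of the underside. x runs along the channel to a white lens tube on its end (x = 131 to 163 mm, 106 mm high), z up; -y is the side away from the robot. The gauge leaf's hinge axis is parallel to x through (86, -52, 50) mm.
- rail_hole (a point): Centre of the mouth of the vertical 10 mm through hole in the rail's bed, on the bed's top face, 30 mm above the bench, at (-38, 0, 30) mm of the rail (38 mm from the rail's middle on the side away from the lens tube).
- gauge (a joint): Angle (rad) of the red gauge leaf, a bar 76 mm long, 12 mm wide along the rail: 0 = down (limit), level across the channel; 1.9 = upper limit, leaning back beyond the far fence. Let go below about 0.7 rad it drops to 0 by its own weight; raised upright or beyond it stays up. Under 1 N at its knob moves it. Down, its face towards the carriage is at x = 80 mm of the rail and stops the carriage where the holes line up.
- gauge_knob (a point): Centre of the leaf's orange barrel knob (18 mm diameter, 20 mm long, its axis parallel to the hinge) on a 7 mm stem. With the leaf at angle a it lies, in the rail's frame (mm), at x = 86, y = -52 + 50 cos a - 35 sin a, z = 50 + 50 sin a + 35 cos a: a circle of 61 mm radius about the hinge axis; 85 mm above the bench when down.
- camera (a point): Centre of the blue camera block (44 x 44 mm, 50 high, top 96 mm above the bench) fixed on the middle of a loose aluminium carriage plate (140 mm along the rail x 61 x 16 mm; 0.3 to 0.6 kg in all) lying in the channel. x: along the plate to the lens tube (an 8 mm long lens is on that face); z up. 71 mm above the bench. Against the lowered leaf it is at x = 10 mm of the rail.
- carriage_hole (a point): Centre of the mouth of the vertical 12 mm through hole in the carriage plate, on the plate's top face, 46 mm above the bench, 48 mm behind the camera's centre.
- pin_grip (a point): Centre of the locking pin's yellow head (16 mm diameter, 26 high); z along the pin, up. Under the head a collar (22 mm diameter, 4 thick), under that an 8 mm steel shank 44 mm long with tapered tip. It stands in a fixed grey rack block (50 mm cube), collar on its top, this point 67 mm above the bench; when pinned through the carriage, 63 mm.
- oil_mid (a point): Bystander: centre of an amber immersion-oil bottle, 36 mm diameter, 85 mm high, standing on the bench; half-way up.
- canister_mid (a point): Bystander: centre of a pale canister with a black lid, 52 mm diameter, 75 mm high; half-way up.
- slidebox_mid (a point): Bystander: centre of a green slide box, 50 x 80 x 30 mm; half-way up.
- objective_mid (a point): Bystander: centre of a spare brass objective, 32 mm diameter, 48 mm high, standing on the bench between the rail and the robot; half-way up.
Things that resemble listed ones, but are neither listed nor needed, are in the scene too. Of the things like the part that bears pin_grip, leave any that is orange or purple; of the rest the smaller one is meant.

How it is judged (in metres and radians):
On the way, in this order (a step that is already met when the one before it is completed fails the run):
1. the gauge leaf is flipped down (value of joint gauge below 0.08 rad), for 0.2 s.
2. the carriage rests against the lowered leaf, its hole over the rail's hole (value of joint gauge below 0.08 rad and x of camera in the frame of rail between 0.007 and 0.013 m), for 0.2 s.
3. the pin is through both holes, its collar on the carriage (horizontal distance between pin_grip and rail_hole below 0.006 m and horizontal distance between carriage_hole and rail_hole below 0.005 m and z of pin_grip in the frame of rail below 0.066 m), for 0.2 s.
4. the gauge leaf is flipped back up (value of joint gauge above 1.4 rad), for 0.2 s.
At the end, for the whole second after the job is handed in: The carriage lies flat in the channel (3 mm), its hole over the rail's hole (5 mm), the camera within 4 mm of its gauged place; the pin stands in both holes, collar on the carriage (3 mm), upright within 0.15 rad; the gauge leaf is up, beyond 1.4 rad (all of step 3 and value of joint gauge above 1.4 rad and x of camera in the frame of rail between 0.006 and 0.014 m and z of camera in the frame of rail between 0.068 and 0.074 m and z of pin_grip in the frame of rail above 0.059 m and angle between pin_grip's own z axis and vertical below 0.15 rad); the robot touches nothing.
It fails at once if the oil bottle is moved by more than 15 mm (distance of oil_mid from where it was at the start of the episode above 0.015 m).
It fails at once if the canister is moved by more than 15 mm (distance of canister_mid from where it was at the start of the episode above 0.015 m).
It fails at once if the slide box is moved by more than 15 mm (distance of slidebox_mid from where it was at the start of the episode above 0.015 m).
It fails at once if the spare objective is moved by more than 15 mm (distance of objective_mid from where it was at the start of the episode above 0.015 m).
It also fails if it takes over 70 s, if anything falls off the work surface, if the arm or the gripper's body presses on something with over 40 N, if the wrist force passes 120 N, or if a joint passes its speed limit or range.

## Robot

A 6-joint arm with a two-finger parallel gripper is mounted at the origin on the work surface. World frame = base frame: x ahead of the robot, y to its left, z up, the work surface at z = 0. Lengths are in mm, angles in rad, forces in N, time in s.
With the tool pointing down it reaches from about 300 to 775 mm from the base axis. Payload 14.6 kg.
Tool frame: the origin (TCP) lies between the finger pads; the fingertips stand 19 mm ahead of it and the grasp point (between the pads) is the TCP (manip.tcp_to_tips is the distance from the TCP to the fingertips, in mm); x points along the fingers, z is the direction in which the jaws open and shut, and the axes are right-handed (so a half turn about x gives the same grasp; the last joint's range is limited). The gripper opens to 94 mm and grips with 3 to 60 N. Pads are 16 mm wide; open, the fingers measure 119 mm over their backs; the gripper's body (75 mm by 177 mm) begins 78 mm behind the grasp point.
Start: joints at [1.195, 0.3, 1.521, -0, 1.321, -0.067], TCP at [167.151, 523.975, 198.646] pointing down, gripper open.
Joint ranges: [-3.03, 3.03], [-0.79, 2.21], [0.23, 2.52], [-1.04, 4.18], [0, 3.07], [-2.55, 2.55]. Speed limits (rad/s): [2.22, 2.22, 2.57, 3.14, 3.14, 3.14].

## Interface

Orientations are given as [roll, pitch, yaw] about the fixed x, y, z axes, in that order (R = Rz(yaw) Ry(pitch) Rx(roll)).
In Python, from cell import manip gives the robot as it stands.
- The arm moves only by the tool jog_arm, never from a script. Its argument "moves" is a list that holds one entry, the list of rows, each a list of 6 numbers: the shift along the world's x, y, z in mm, then the turn, a rotation vector about the world's x, y, z in degrees. In form: [[[dx, dy, dz, wx, wy, wz], ...]]. A call has 1 to 5 rows; each row shifts and turns the pose as measured when the row begins; what a row does not reach is not made up. A row lasts 1/10 s, in which the tool goes at most 50 mm and 8.59 degrees, less where a joint would pass 70% of its speed; a pose out of reach is approached as far as the arm can. A call is refused whole if a number of a shift passes 50 or a number of a turn 8.59, either way. A call with a gripper value outside its range is refused whole. "gripper" is the opening, from -1 (shut) to 1 (fully open), set as the call begins (left out, the last holds). The fingers move at their own pace and stop on an object; "squeeze" is the grip in N (left out, the last holds). Time passes only in rows, so rows that do not move let the fingers close. It gives the time, the measured TCP pose, the force and the opening at its end, in the units of the state.
- manip.read_state(): the state, without advancing time (a new reading comes with each control period).
- manip.camera(name): name is "scene" or "top" or "wrist"; returns (picture, depth): 384x512x3 uint8, blue, green, red; 384x512 float32, mm along the optical axis (not along the pixel's ray), 0 where there is no reading.
- manip.camera_params(name): a dict with "fx", "fy", "cx", "cy" (pixels), "dist" ([k1, k2, p1, p2, k3] as OpenCV has them; the pictures are not rectified), "rvec" (rotation vector, rad) and "tvec" (3), from world to camera coordinates, as OpenCV has them. Camera axes: x right, y down, z forward; pixel columns grow to the right and rows downward; lengths in mm; the calibration is good to about 2 mm. A picture is of the moment at which its call begins: read the wrist's pose just before it. camera_params takes no time and is no camera call; for the wrist camera it gives the pose at the moment of the call.
- manip.sign_off(): hands the job in, once; it reports no verdict.
The state is a dict: "clock": time; "joints": joint angles; "qd": joint speeds; "effort": joint torques, N m; "eef_pos": TCP position; "eef_rot": TCP orientation; "wrist_force": force on the tool from outside, world axes, zero at the start; "moment": the same for the moment, N m; "finger_gap": finger opening in mm.
Only numpy, scipy, OpenCV 4.12 (cv2) and the standard library are available. Lean on these libraries where they do the work, as an engineer would, in place of code of your own. Each camera call takes 0.05 s, during which the arm holds its last target. There are 200 camera calls.

## Working session

There is one attempt and no reset: what is moved stays moved. The work goes in short steps, Python scripts to look and compute and a tool call to move; the robot and the scene stay as the last step left them, time stands still between calls to the robot, and variables do not carry over. Pictures are saved under pics/ and viewed, about 8 in all and at most 12, crops included, and the job is handed in when it is done.

Besides the shell and the picture viewer there is one more tool, called after "Emit:" by a JSON object that holds its "fn" and its "kwargs". jog_arm: Moves the arm, as the interface text tells. Its arguments: {"type":"object","properties":{"moves":{"type":"array","items":{"type":"array","items":{"type":"array","items":{"type":"number"}}}},"gripper":{"type":"number"},"squeeze":{"type":"number"}},"required":["moves"]}

```bash
mkdir -p pics && ls && cat > h.py <<'E'
import numpy as np, cv2
from cell import manip
def grab(n):
    p=manip.camera_params(n); im,d=manip.camera(n); return im,d,p
def pts(uv,p):
    K=np.array([[p['fx'],0,p['cx']],[0,p['fy'],p['cy']],[0,0,1]]);
    n=cv2.undistortPoints(np.array(uv,float).reshape(-1,1,2),K,np.array(p['dist'],float)).reshape(-1,2)
    R=cv2.Rodrigues(np.array(p['rvec'],float))[0]; t=np.array(p['tvec'],float).ravel()
    return n,R,t
def onplane(uv,p,z):
    n,R,t=pts(uv,p); C=-R.T@t; D=np.c_[n,np.ones(len(n))]@R
    return C+D*((z-C[2])/D[:,2])[:,None]
def atdepth(uv,d,p):
    n,R,t=pts(uv,p); return (np.c_[n,np.ones(len(n))]*np.array(d).reshape(-1,1)-t)@R
def cloud(d,p):
    v,u=np.mgrid[:d.shape[0],:d.shape[1]]
    return atdepth(np.c_[u.ravel(),v.ravel()],d.ravel(),p).reshape(*d.shape,3)
E
python3 - <<'E'
from h import *
for n in('top','scene'):
    im,d,p=grab(n); np.savez(n,im=im,d=d,**{k:np.array(v) for k,v in p.items()}); cv2.imwrite(f'pics/{n}.png',im)
    print(n,p['fx'],p['tvec'],(d>0).mean())
E
```

```text
pics
top 437.42432161353094 [ -59.39038407  517.73120353 1340.77628008] 0.9962412516276041
scene 394.0637383885166 [-365.4516937  -150.24281627 1286.4701482 ] 0.9959157307942709
```

View pics/top.png

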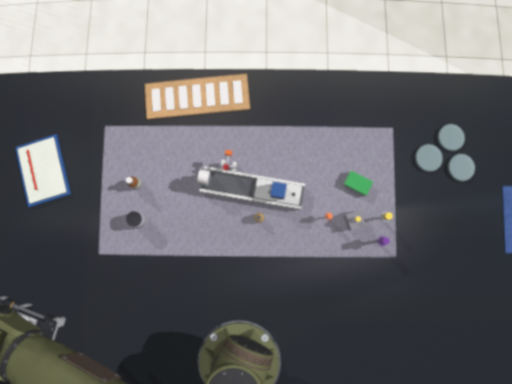

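View pics/scene.png

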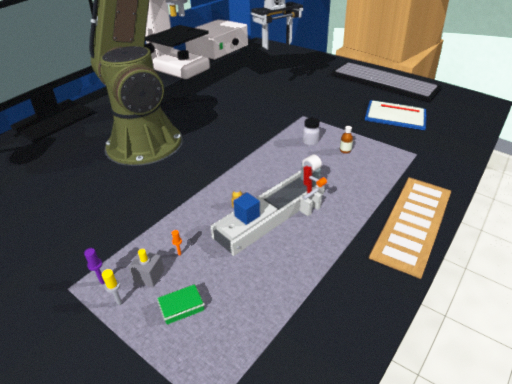

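The top view shows the rail at (200–305, 170–205) with the lens tube at its left end, the blue camera at (279,190), the leaf up with its knob at (228,153), and the yellow pin in the grey rack at (358,219). A larger yellow one stands at (388,216), with orange and purple ones nearby. The scene view agrees.

```bash
cat > m.py <<'E'
from h import *
for n in('top','scene'):
    q=np.load(n+'.npz'); im,d=q['im'],q['d']; p={k:q[k] for k in('fx','fy','cx','cy','dist','rvec','tvec')}
    X=cloud(d,p); hsv=cv2.cvtColor(im,cv2.COLOR_BGR2HSV); H,S,V=cv2.split(hsv)
    ok=(X[...,0]>250)&(X[...,0]<800)&(abs(X[...,1])<480)&(X[...,2]>15)&(X[...,2]<200)
    cols=dict(blue=(100,125),yellow=(22,34),orange=(8,14),red=(0,7),green=(45,80),amber=(14,21),purple=(128,155))
    print(n)
    for c,(a,b) in cols.items():
        m=(ok&(H>=a)&(H<=b)&(S>120)&(V>50)).astype(np.uint8)
        k,l,st,ce=cv2.connectedComponentsWithStats(m)
        for i in range(1,k):
            if st[i,4]>=8:
                P=X[l==i]; print(c,st[i,4],ce[i].round(1),'med',np.median(P,0).round(0),'min',P.min(0).round(0),'max',P.max(0).round(0))
    if n=='top':
        # fences/bed region: points 20<z<60 near rail
        m=(ok&(X[...,2]>20)&(X[...,2]<55)).astype(np.uint8)
        k,l,st,ce=cv2.connectedComponentsWithStats(m)
        for i in range(1,k):
            if st[i,4]>30:
                u=np.argwhere(l==i)[:,::-1].astype(np.float32); r=cv2.minAreaRect(u)
                W=onplane(cv2.boxPoints(r),p,40); print('lowblob',st[i,4],ce[i].round(0),W[:,:2].round(0).tolist())
                w=X[l==i][:,:2].astype(np.float32); r=cv2.minAreaRect(w);print('  rect',r)
    # tall
    m=(ok&(X[...,2]>35)).astype(np.uint8)
    k,l,st,ce=cv2.connectedComponentsWithStats(m)
    for i in range(1,k):
        if st[i,4]>8:
            P=X[l==i]; T=P[P[:,2]>P[:,2].max()-8]; print('tall',ce[i].round(0),'zmax',P[:,2].max().round(0),'topmean',T.mean(0).round(0),len(T))
E
python3 m.py; python3 -c "
import cv2
a=cv2.imread('pics/top.png')[130:260,120:420];cv2.imwrite('pics/topc.png',cv2.resize(a,(800,347),interpolation=cv2.INTER_CUBIC))"
```

```text
top
blue 159 [277.9 189.9] med [ 529. -114.   96.] min [ 508. -132.   88.] max [549. -93. 102.]
yellow 36 [388.1 215.6] med [ 453. -442.  100.] min [ 447. -451.   96.] max [ 462. -432.  106.]
yellow 14 [357.5 218.7] med [ 445. -354.   79.] min [ 442. -360.   74.] max [ 451. -349.   85.]
orange 23 [228.3 152.3] med [639.  36. 111.] min [633.  27. 102.] max [645.  42. 116.]
orange 24 [134.2 182.2] med [553. 330.  58.] min [545. 325.  52.] max [566. 340.  64.]
orange 24 [328.9 215.7] med [ 454. -269.   73.] min [ 448. -279.   46.] max [ 463. -263.   78.]
red 13 [225.4 166.6] med [593.  43. 122.] min [589.  37. 114.] max [598.  46. 126.]
green 323 [358.2 182.6] med [ 562. -369.   29.] min [ 530. -408.   22.] max [ 597. -330.   38.]
purple 24 [384.9 240.5] med [ 380. -431.  102.] min [ 373. -438.   99.] max [ 388. -425.  106.]
lowblob 2357 [251. 187.] [[529.0, 128.0], [641.0, 111.0], [587.0, -206.0], [477.0, -187.0]]
  rect ((558.776123046875, -38.901824951171875), (319.67950439453125, 110.79570007324219), 80.36923217773438)
lowblob 429 [358. 182.] [[557.0, -318.0], [602.0, -341.0], [566.
[... 2367 characters left out ...]
 max [647.  41. 114.]
amber 14 [233.8 197.9] med [448. -69.  32.] min [441. -71.  17.] max [462. -64.  39.]
amber 73 [175.4 238.5] med [ 458. -277.   57.] min [ 450. -284.   18.] max [ 465. -267.   77.]
purple 307 [ 93.5 262.1] med [ 386. -437.   76.] min [ 367. -450.   16.] max [ 396. -421.  104.]
tall [311. 127.] zmax 77.0 topmean [443. 319.  74.] 103
tall [347. 136.] zmax 86.0 topmean [560. 337.  83.] 25
tall [267. 203.] zmax 127.0 topmean [595.  39. 123.] 32
tall [176. 238.] zmax 77.0 topmean [ 456. -274.   73.] 44
tall [ 93. 261.] zmax 104.0 topmean [ 382. -436.  101.] 77
tall [145. 263.] zmax 82.0 topmean [ 446. -358.   79.] 49
tall [110. 282.] zmax 103.0 topmean [ 456. -446.  100.] 93
```

View pics/topc.png

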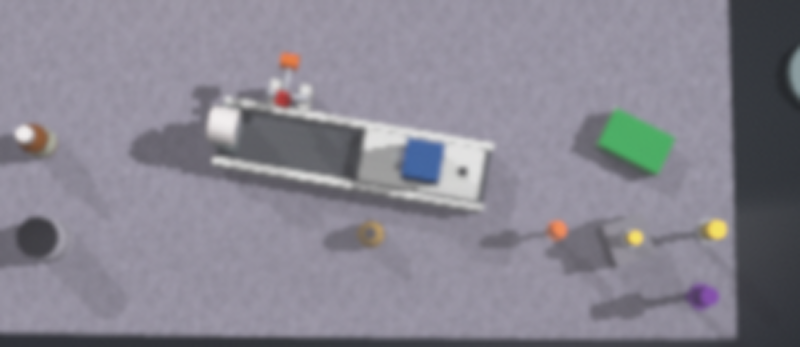

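The zoom confirms the layout: leaf near upright, pin in rack. Estimated rail pose is origin ≈ (544,−36) with yaw ≈ 80.4°, and the pin is at about (446,−356). Next I'll check the tool yaw and refine the knob and pin.

```bash
cat >> h.py <<'E'
from scipy.spatial.transform import Rotation as Ro
O=np.array([543.6,-36.3]); YAW=np.deg2rad(80.4)
def W(x,y):
    c,s=np.cos(YAW),np.sin(YAW); return O+[c*x-s*y,s*x+c*y]
def L(X,Y):
    c,s=np.cos(YAW),np.sin(YAW); d=np.array([X,Y])-O; return np.array([c*d[0]+s*d[1],-s*d[0]+c*d[1]])
def st():
    s=manip.read_state(); R=Ro.from_euler('xyz',s['eef_rot']).as_matrix()
    p=np.array(s['eef_pos']); print('t',round(s['clock'],2),'pos',p.round(1),'rail',L(*p[:2]).round(1),'toolx',R[:,0].round(3),'jaw deg',np.rad2deg(np.arctan2(R[1,2],R[0,2])).round(1),'gap',round(s['finger_gap'],1),'F',np.round(s['wrist_force'],1),'j',np.round(s['joints'],2))
    return p,R
E
python3 - <<'E'
from h import *
st()
q=np.load('top.npz'); im,d=q['im'],q['d']; p={k:q[k] for k in('fx','fy','cx','cy','dist','rvec','tvec')}
X=cloud(d,p); m=(abs(X[...,2]-42)<3)&(X[...,0]>470)&(X[...,0]<640)&(X[...,1]>-210)&(X[...,1]<140)
g=X[m]; l=np.array([L(*a[:2]) for a in g])
for lo,hi in((30,50),(-50,-30)):
    k=(l[:,1]>lo)&(l[:,1]<hi); f=np.polyfit(l[k,0],l[k,1],1); print(k.sum(),f,l[k,0].min(),l[k,0].max())
for n,w in dict(behindknob=W(86,-120),knob=W(86,-80),camback=W(-79-22-25,0),hole=W(-38,0)).items(): print(n,w.round(0))
print('cam',L(529,-114),'knob',L(639,36))
E
```

```text
t 0.1 pos [167.1 523.8 198.2] rail [489.4 464.7] toolx [-0.    -0.001 -1.   ] jaw deg 72.3 gap 93.7 F [ 0.7  0.9 -0.2] j [ 1.2   0.3   1.52 -0.    1.32 -0.07]
189 [1.83266488e-03 3.56464978e+01] -159.80074392134196 159.1702401679709
211 [-5.12371926e-03 -3.66504021e+01] -156.28339802297006 159.79462762880348
behindknob [676.  28.]
knob [637.  35.]
camback [ 523. -161.]
hole [537. -74.]
cam [-79.04671578   1.43761052] knob [ 87.19725192 -82.00664155]
```

Emit:
{"fn": "jog_arm", "kwargs": {"moves": [[[33, -33, 0, 0, 0, -5.4], [33, -33, 0, 0, 0, -5.4], [33, -33, 0, 0, 0, -5.4], [33, -33, 0, 0, 0, -5.4], [33, -33, 0, 0, 0, -5.4]]], "gripper": -1, "squeeze": 10}}

```text
clock: 0.6
eef_pos: [332.5, 354.8, 196.2]
eef_rot: [2.971, 1.567, -2.529]
wrist_force: [1.5, 1.0, 0.0]
finger_gap: 57.5
```

Emit:
{"fn": "jog_arm", "kwargs": {"moves": [[[33, -33, 0, 0, 0, -5.4], [33, -33, 0, 0, 0, -5.4], [33, -33, 0, 0, 0, -5.4], [33, -33, 0, 0, 0, -5.4], [33, -33, 0, 0, 0, -5.4]]]}}

```text
clock: 1.1
eef_pos: [502.4, 181.2, 195.6]
eef_rot: [2.972, 1.566, -3.019]
wrist_force: [-0.6, 0.9, -0.4]
finger_gap: 17.5
```

Emit:
{"fn": "jog_arm", "kwargs": {"moves": [[[33, -30, 0, 0, 0, -5.4], [33, -30, 0, 0, 0, -5.4], [33, -30, 0, 0, 0, -5.4], [33, -30, 0, 0, 0, -5.4], [33, -30, 0, 0, 0, -5.4]]]}}

```text
clock: 1.6
eef_pos: [672.6, 22.7, 194.1]
eef_rot: [3.036, 1.563, 2.836]
wrist_force: [-0.2, 0.8, 0.2]
finger_gap: 0.4
```

```bash
python3 -c "
from h import *
st()"
```

```text
t 1.6 pos [672.6  22.7 194.1] rail [  79.7 -117.3] toolx [-0.007  0.002 -1.   ] jaw deg -11.5 gap 0.4 F [-0.2  0.8  0.2] j [-0.02  0.59  1.12  0.    1.44  0.18]
```

Emit:
{"fn": "jog_arm", "kwargs": {"moves": [[[4, 6, -40, 0, 0, 1.9], [0, 0, -40, 0, 0, 0], [-11.8, 2, 0, 0, 0, 0], [-11.8, 2, 0, 0, 0, 0], [-11.8, 2, 0, 0, 0, 0]]]}}

```text
clock: 2.1
eef_pos: [642.7, 28.6, 105.8]
eef_rot: [-3.099, 1.559, 3.007]
wrist_force: [0.1, -0.2, -0.4]
finger_gap: 0.5
```

Emit:
{"fn": "jog_arm", "kwargs": {"moves": [[[-11.8, 2, 0, 0, 0, 0], [-11.8, 2, 0, 0, 0, 0], [-11.8, 2, 0, 0, 0, 0], [0, 0, 0, 0, 0, 0], [0, 0, 0, 0, 0, 0]]]}}

```text
clock: 2.6
eef_pos: [611.8, 33.9, 113.4]
eef_rot: [0.2, 1.562, 0.022]
wrist_force: [0.6, -0.4, 0.2]
finger_gap: -0.0
```

```bash
python3 -c "
from h import *
st()
im,d,p=grab('scene'); cv2.imwrite('pics/s2.png',cv2.resize(im[120:270,180:380],(800,600),interpolation=cv2.INTER_CUBIC))"
```

```text
t 2.6 pos [611.8  33.9 113.4] rail [ 80.6 -55.6] toolx [ 0.009  0.    -1.   ] jaw deg -10.2 gap -0.0 F [ 0.6 -0.4  0.2] j [-0.    0.51  1.43  0.    1.19  0.17]
```

View pics/s2.png

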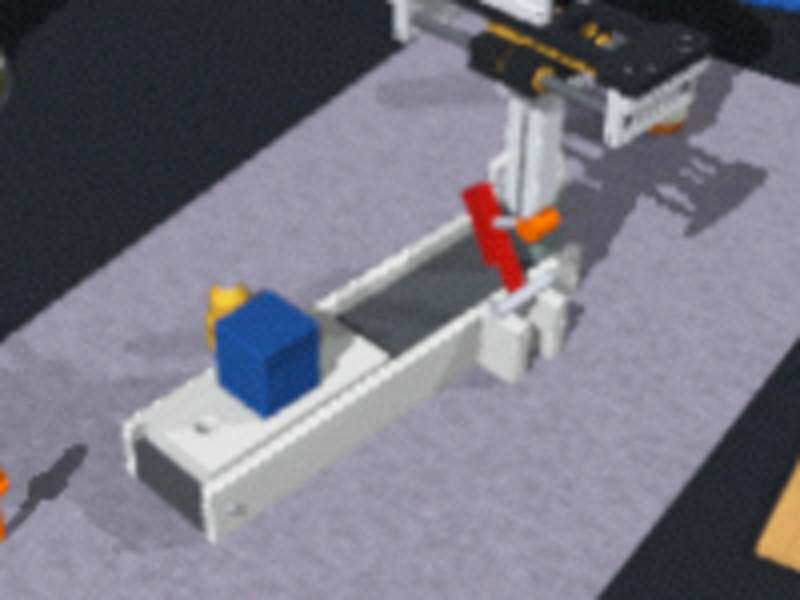

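```bash
cat > knob.py <<'E'
from h import *
st()
im,d,p=grab('scene'); X=cloud(d,p); H,S,V=cv2.split(cv2.cvtColor(im,cv2.COLOR_BGR2HSV))
near=(np.hypot(X[...,0]-610,X[...,1]-35)<90)&(X[...,2]>35)&(X[...,2]<160)
for n,a,b in(('orange',8,17),('red',0,6)):
    m=near&(H>=a)&(H<=b)&(S>130)
    g=X[m]; l=np.array([[*L(*q[:2]),q[2]] for q in g])
    print(n,len(l),'p5',np.percentile(l,5,0).round(),'med',np.median(l,0).round(),'p95',np.percentile(l,95,0).round())
E
python3 knob.py
```

```text
t 2.65 pos [611.8  33.9 113.2] rail [ 80.6 -55.5] toolx [ 0.008  0.    -1.   ] jaw deg -10.2 gap 0.4 F [ 0.3 -0.3  0.5] j [-0.    0.51  1.43  0.    1.19  0.17]
orange 62 p5 [ 74. -66.  49.] med [ 84. -62. 112.] p95 [149. -18. 118.]
red 158 p5 [ 79. -46.  57.] med [ 81. -26.  84.] p95 [ 89. -11. 112.]
```

```bash
python3 - <<'E'
from h import *
im,d,p=grab('wrist'); cv2.imwrite('pics/w1.png',im)
X=cloud(d,p); H,S,V=cv2.split(cv2.cvtColor(im,cv2.COLOR_BGR2HSV))
for n,a,b in(('orange',8,17),('red',0,6)):
    m=(H>=a)&(H<=b)&(S>130)&(X[...,2]>35)&(X[...,2]<160); g=X[m]
    if len(g): l=np.array([[*L(*q[:2]),q[2]] for q in g]); print(n,len(l),np.argwhere(m).mean(0)[::-1],np.percentile(l,5,0).round(),np.median(l,0).round(),np.percentile(l,95,0).round())
R=cv2.Rodrigues(p['rvec'])[0]; print('cam',(-R.T@p['tvec'].ravel()).round(),R[2].round(2))
E
```

```text
orange 395 [257.86329114 209.89367089] [ 90. -65. 109.] [ 94. -58. 118.] [ 97. -50. 121.]
red 1195 [207.00669456 209.33556485] [ 82. -44.  62.] [ 90. -20. 103.] [ 93.  -4. 116.]
cam [621. 101. 299.] [-0.03 -0.23 -0.97]
```

View pics/w1.png

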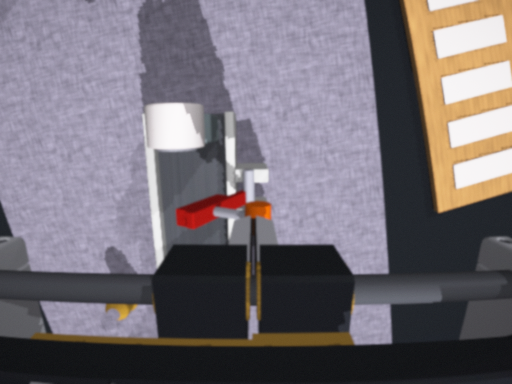

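The wrist view shows the fingers on the −x side of the knob at (258,210), with the leaf half-way at about 1.05 rad. I'll back off, re-centre on the knob (about 10 mm further along the rail) and push again.

Emit:
{"fn": "jog_arm", "kwargs": {"moves": [[[-1, -6, 0, 0, 0, 0], [23.7, -4, 0, 0, 0, 0], [23.7, -4, 0, 0, 0, 0], [2.5, 15, 0, 0, 0, 0], [0, 0, 0, 0, 0, 0]]]}}

```text
clock: 3.25
eef_pos: [661.7, 33.3, 110.4]
eef_rot: [0.284, 1.567, 0.105]
wrist_force: [-0.6, 0.1, -0.8]
finger_gap: 0.6
```

```bash
python3 knob.py
```

```text
t 3.25 pos [661.7  33.3 110.4] rail [  88.3 -104.8] toolx [ 0.003  0.    -1.   ] jaw deg -10.2 gap 0.6 F [-0.6  0.1 -0.8] j [-0.01  0.62  1.26  0.    1.25  0.17]
orange 72 p5 [ 74. -72.  46.] med [ 81. -67. 113.] p95 [137. -21. 119.]
red 159 p5 [ 79. -46.  58.] med [ 81. -29.  86.] p95 [ 89. -15. 116.]
```

Emit:
{"fn": "jog_arm", "kwargs": {"moves": [[[-14, 2.4, 0, 0, 0, 0], [-11.8, 2, 0, 0, 0, 0], [-11.8, 2, 0, 0, 0, 0], [-11.8, 2, 0, 0, 0, 0], [-11.8, 2, 0, 0, 0, 0]]]}}

```text
clock: 3.8
eef_pos: [597.9, 41.5, 112.3]
eef_rot: [0.142, 1.563, -0.036]
wrist_force: [-0.0, -0.5, -0.8]
finger_gap: 0.6
```

Emit:
{"fn": "jog_arm", "kwargs": {"moves": [[[-6, 1, 0, 0, 0, 0], [0, 0, 0, 0, 0, 0], [0, 0, 0, 0, 0, 0]]]}}

```text
clock: 4.1
eef_pos: [590.1, 42.2, 112.8]
eef_rot: [0.118, 1.563, -0.061]
wrist_force: [-0.2, 0.3, 0.1]
finger_gap: 0.8
```

```bash
python3 knob.py
```

```text
t 4.1 pos [590.1  42.2 112.8] rail [ 85.1 -32.8] toolx [ 0.008 -0.    -1.   ] jaw deg -10.2 gap 0.8 F [-0.2  0.3  0.1] j [ 0.01  0.47  1.5  -0.    1.17  0.19]
orange 62 p5 [ 75. -11.  81.] med [81. -7. 90.] p95 [94.  2. 94.]
red 130 p5 [ 79. -39.  37.] med [ 81. -11.  47.] p95 [88. 18. 52.]
```

Leaf is down (knob at z ≈ 85–90, y ≈ −2). Next I move behind the camera block.

Emit:
{"fn": "jog_arm", "kwargs": {"moves": [[[0, 0, 45, 0, 0, 0], [-13.6, -41, 0, 0, 0, 0.6], [-13.6, -41, 0, 0, 0, 0], [-13.6, -41, 0, 0, 0, 0], [-13.6, -41, 0, 0, 0, 0]]]}}

```text
clock: 4.65
eef_pos: [535.9, -123.4, 158.2]
eef_rot: [0.035, 1.563, -0.126]
wrist_force: [0.8, 0.4, 0.7]
finger_gap: 0.4
```

Emit:
{"fn": "jog_arm", "kwargs": {"moves": [[[-13.6, -41, 0, 0, 0, 0], [0, 0, 0, 0, 0, 0]]]}}

```text
clock: 4.85
eef_pos: [520.6, -170.2, 158.1]
eef_rot: [-0.057, 1.563, -0.221]
wrist_force: [0.1, 0.2, -0.6]
finger_gap: 0.4
```

```bash
python3 - <<'E'
from h import *
st(); im,d,p=grab('scene'); X=cloud(d,p); H,S,V=cv2.split(cv2.cvtColor(im,cv2.COLOR_BGR2HSV))
m=(H>100)&(H<125)&(S>120)&(X[...,0]>480)&(X[...,0]<600)&(abs(X[...,1])<200)&(X[...,2]>92)&(X[...,2]<105)
print(len(X[m]),[L(*X[m][:,:2].mean(0)),np.array([L(*a[:2]) for a in X[m]]).min(0),np.array([L(*a[:2]) for a in X[m]]).max(0)])
print(W(-128,0))
E
python3 knob.py
```

```text
t 4.85 pos [ 520.6 -170.2  158.1] rail [-135.9    0.4] toolx [ 0.007 -0.002 -1.   ] jaw deg -9.4 gap 0.4 F [ 0.1  0.2 -0.6] j [-0.38  0.33  1.58  0.    1.22 -0.22]
251 [array([-83.37010521,  -3.50958676]), array([-103.57463385,  -24.25069896]), array([-60.81383965,  21.27052949])]
[ 522.25360042 -162.50749275]
t 4.9 pos [ 521.2 -168.4  158.1] rail [-134.    0.] toolx [ 0.007 -0.001 -1.   ] jaw deg -9.4 gap 0.3 F [-0.2  0.2 -0.7] j [-0.38  0.33  1.58  0.    1.22 -0.22]
orange 61 p5 [ 76. -11.  81.] med [81. -7. 89.] p95 [94.  3. 95.]
red 126 p5 [ 79. -39.  37.] med [ 81. -12.  48.] p95 [89. 18. 52.]
```

Emit:
{"fn": "jog_arm", "kwargs": {"moves": [[[0, 0, -42, 0, 0, 0], [0, 0, -40, 0, 0, 0], [2, 11.8, 0, 0, 0, 0], [1.7, 9.9, 0, 0, 0, 0], [1.7, 9.9, 0, 0, 0, 0]]]}}

```text
clock: 5.45
eef_pos: [530.9, -129.7, 77.3]
eef_rot: [-0.059, 1.559, -0.217]
wrist_force: [-0.4, -1.5, -1.0]
finger_gap: 0.6
```

Emit:
{"fn": "jog_arm", "kwargs": {"moves": [[[1.7, 9.9, 0, 0, 0, 0], [1.7, 9.9, 0, 0, 0, 0], [1.7, 9.9, 0, 0, 0, 0], [1.7, 9.9, 0, 0, 0, 0], [1.7, 9.9, 0, 0, 0, 0]]]}}

```text
clock: 5.95
eef_pos: [542.0, -74.6, 81.7]
eef_rot: [-0.083, 1.553, -0.239]
wrist_force: [-0.5, -1.6, -1.1]
finger_gap: 0.5
```

```bash
cat > cam.py <<'E'
from h import *
st(); im,d,p=grab('scene'); X=cloud(d,p); H,S,V=cv2.split(cv2.cvtColor(im,cv2.COLOR_BGR2HSV))
m=(H>100)&(H<125)&(S>120)&(X[...,0]>480)&(X[...,0]<600)&(abs(X[...,1])<200)&(X[...,2]>92)&(X[...,2]<105)
l=np.array([L(*a[:2]) for a in X[m]]); print(len(l),l.mean(0),l.min(0),l.max(0))
E
python3 cam.py
```

```text
t 5.95 pos [542.  -74.6  81.7] rail [-38.1  -4.8] toolx [ 0.017 -0.004 -1.   ] jaw deg -8.9 gap 0.5 F [-0.5 -1.6 -1.1] j [-0.2   0.41  1.66 -0.    1.05 -0.05]
143 [ -4.75996079 -10.09347034] [-29.00601722 -24.57660075] [12.62548711 16.67417556]
```

Emit:
{"fn": "jog_arm", "kwargs": {"moves": [[[-1, 7.1, -3, 0, 0, 0], [-0.5, 6.1, -2, 0, 0, 0], [0.8, 5, -1, 0, 0, 0], [0.8, 5, -1, 0, 0, 0], [0.8, 5, -1, 0, 0, 0]]]}}

```text
clock: 6.5
eef_pos: [542.1, -57.0, 78.2]
eef_rot: [-0.877, 1.538, -1.032]
wrist_force: [-17.6, -40.0, 21.5]
finger_gap: 0.7
```

```bash
python3 cam.py
```

```text
t 6.5 pos [542.1 -57.   78.2] rail [-20.6  -2. ] toolx [ 0.017 -0.028 -0.999] jaw deg -8.9 gap 0.7 F [-17.6 -40.   21.5] j [-0.16  0.41  1.67 -0.03  1.04  0.01]
141 [12.18699074 -9.8447707 ] [-11.475955   -23.74930824] [30.12532804 17.54779734]
```

Emit:
{"fn": "jog_arm", "kwargs": {"moves": [[[-0.3, -2, 0, 0, 0, 0], [0, 0, 0, 0, 0, 0], [0, 0, 0, 0, 0, 0], [-1.7, -10, 0, 0, 0, 0], [0, 0, 50, 0, 0, 0]]]}}

```text
clock: 7.05
eef_pos: [536.5, -69.5, 123.0]
eef_rot: [-1.223, 1.544, -1.379]
wrist_force: [0.2, -0.1, -0.1]
finger_gap: 0.7
```

Emit:
{"fn": "jog_arm", "kwargs": {"moves": [[[0, 0, 50, 0, 0, 0], [-10, -40, 20, 0, 0, 0], [-10, -45, 0, 0, 0, 0], [-8, -45, 0, 0, 0, 0], [0, 0, 0, 0, 0, 0]]], "gripper": 0}}

```text
clock: 7.55
eef_pos: [508.5, -203.7, 201.4]
eef_rot: [-0.95, 1.54, -1.101]
wrist_force: [0.1, -0.6, 0.0]
finger_gap: 37.3
```

```bash
python3 cam.py; python3 knob.py; python3 - <<'E'
from h import *
im,d,p=grab('wrist'); cv2.imwrite('pics/w2.png',im); np.savez('w2',im=im,d=d,**{k:np.array(v) for k,v in p.items()})
E
```

```text
t 7.55 pos [ 508.5 -203.7  201.4] rail [-170.9    6.7] toolx [ 0.014 -0.027 -1.   ] jaw deg -8.6 gap 37.3 F [ 0.1 -0.6  0. ] j [-0.44  0.28  1.54 -0.02  1.3  -0.28]
213 [ 6.52411467 -2.26280851] [-13.1096421  -22.57755467] [30.48423098 20.30870339]
t 7.6 pos [ 508.9 -201.8  201.3] rail [-169.     6.6] toolx [ 0.014 -0.026 -1.   ] jaw deg -8.6 gap 41.0 F [ 0.5 -0.2  0.4] j [-0.44  0.28  1.54 -0.02  1.3  -0.28]
orange 66 p5 [ 75. -11.  80.] med [82. -6. 90.] p95 [94.  3. 95.]
red 83 p5 [ 80. -40.  45.] med [ 82. -16.  50.] p95 [90. 19. 52.]
```

View pics/w2.png

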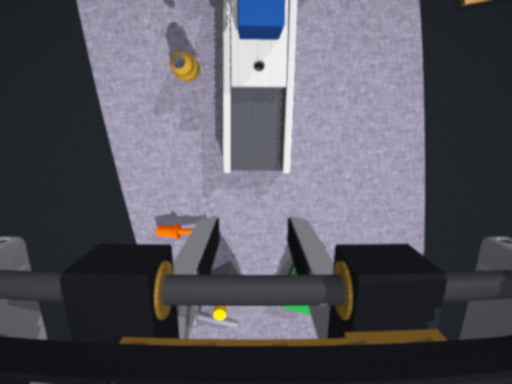

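The wrist view shows the carriage up against the leaf side, with its hole at (259,65). The camera is at rail x ≈ 8–10. Next I measure the hole and refine the pin.

```bash
python3 - <<'E'
from h import *
q=np.load('w2.npz'); im=q['im']; p={k:q[k] for k in('fx','fy','cx','cy','dist','rvec','tvec')}
g=cv2.cvtColor(im,cv2.COLOR_BGR2GRAY)[50:82,240:280]; m=(g<110).astype(np.uint8)
k,l,s,c=cv2.connectedComponentsWithStats(m)
for i in range(1,k):
    uv=c[i]+[240,50]; P=onplane([uv],p,46)[0]; print(s[i,:5],uv.round(1),P.round(1),L(*P[:2]).round(1))
q=np.load('scene.npz'); im=q['im']; p={k:q[k] for k in('fx','fy','cx','cy','dist','rvec','tvec')}
H,S,V=cv2.split(cv2.cvtColor(im,cv2.COLOR_BGR2HSV)); m=(H>=20)&(H<=34)&(S>110)&(V>60); m[:,:125]=0;m[:,160:]=0;m[:235]=0;m[275:]=0
v,u=np.nonzero(m); print('scene',len(u),u.mean(),v.mean(),v.min(),v.max(),'center on z67',onplane([[(u.min()+u.max())/2,(v.min()+v.max())/2]],p,67))
q=np.load('top.npz'); im=q['im']; p={k:q[k] for k in('fx','fy','cx','cy','dist','rvec','tvec')}
print('top on z80',onplane([[357.5,218.7]],p,79))
E
```

```text
[14 12 10  8 63] [258.7  65.5] [536.2 -74.3  46. ] [-38.7   1. ]
scene 100 142.36 254.96 249 261 center on z67 [[ 444.60230564 -357.03535659   67.        ]]
top on z80 [[ 445.73627106 -354.5356325    79.        ]]
```

Emit:
{"fn": "jog_arm", "kwargs": {"moves": [[[-13, -42, 0, 1.5, 0.8, -1], [-13, -42, 0, 0, 0, 0], [-13, -42, 0, 0, 0, 0], [-13, -42, 0, 0, 0, 0], [-13, -42, 0, 0, 0, 0]]]}}

```text
clock: 8.2
eef_pos: [446.9, -405.0, 200.2]
eef_rot: [2.087, 1.566, 1.939]
wrist_force: [0.7, 0.3, -1.2]
finger_gap: 47.1
```

Emit:
{"fn": "jog_arm", "kwargs": {"moves": [[[0, -20, 0, 0, 0, 0], [0, 0, 0, 0, 0, 0]]]}}

```text
clock: 8.4
eef_pos: [446.2, -427.4, 198.9]
eef_rot: [2.187, 1.565, 2.037]
wrist_force: [-0.3, 1.0, -0.4]
finger_gap: 46.8
```

```bash
python3 - <<'E'
from h import *
st()
im,d,p=grab('wrist'); cv2.imwrite('pics/w3.png',im); np.savez('w3',im=im,d=d,**{k:np.array(v) for k,v in p.items()})
X=cloud(d,p); H,S,V=cv2.split(cv2.cvtColor(im,cv2.COLOR_BGR2HSV)); m=((H>=20)&(H<=34)&(S>110)&(V>60)).astype(np.uint8)
k,l,s,c=cv2.connectedComponentsWithStats(m)
for i in range(1,k):
    if s[i,4]>60:
        P=X[l==i]; t=P[:,2].max(); uv=np.argwhere((l==i)&(abs(X[...,2]-80)<2.5))[:,::-1]
        print(s[i],c[i].round(1),P.min(0).round(),P.max(0).round(), (cv2.minEnclosingCircle(uv.astype(np.float32)),onplane([cv2.minEnclosingCircle(uv.astype(np.float32))[0],uv.mean(0)],p,80).round(1)) if len(uv)>10 else '')
E
```

```text
t 8.4 pos [ 446.2 -427.4  198.9] rail [-401.9   30.8] toolx [-0.003  0.005 -1.   ] jaw deg -8.5 gap 46.8 F [-0.3  1.  -0.4] j [-0.82  0.46  1.31  0.    1.38 -0.67]
[196  51  33   4  78] [211.7  52.7] [ 399. -271.   14.] [ 438. -265.   20.] 
[172  53  16   5  77] [179.6  55.1] [ 370. -361.   13.] [ 456. -261.  385.] 
[236 116  14  15 169] [242.3 122.9] [ 438. -363.   54.] [ 452. -348.   82.] (((242.33908081054688, 122.7988510131836), 7.390309810638428), array([[ 444.5, -355.9,   80. ],
       [ 444.4, -356.1,   80. ]]))
[182 150  27  20 427] [194.8 159.4] [ 353. -406.    0.] [ 456. -361.  385.] 
[149 260  19  60 452] [155.8 290.3] [ 423. -406.  310.] [ 456. -361.  385.] 
[343 261  15  59 288] [351.6 294. ] [ 472. -413.  316.] [ 475. -398.  326.] 
[ 127  329  323   18 1933] [313.9 339. ] [ 413. -684.    1.] [ 495. -361.  385.]
```

View pics/w3.png

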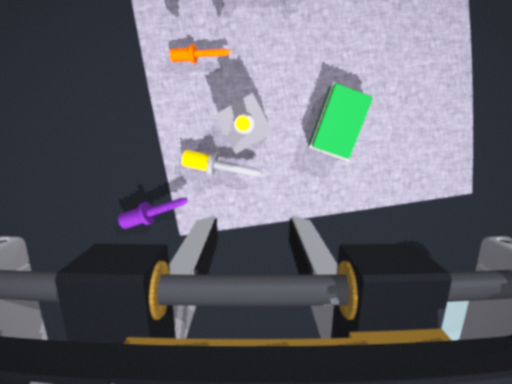

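The pin head is at (243,123) in the wrist view, which gives (444.5,−356.0). I move over it and descend.

Emit:
{"fn": "jog_arm", "kwargs": {"moves": [[[-1, 35, 0, 0, 0, -1.1], [-1, 34, 0, 0, 0, 0], [0, 0, -10, 0, 0, 0], [0, 0, -30, 0, 0, 0], [0, 0, 0, 0, 0, 0]]]}}

```text
clock: 8.95
eef_pos: [447.3, -346.6, 157.2]
eef_rot: [2.087, 1.563, 1.928]
wrist_force: [-0.2, 0.5, 0.4]
finger_gap: 46.9
```

```bash
python3 -c "
from h import *
st()"
```

```text
t 8.95 pos [ 447.3 -346.6  157.2] rail [-322.    43.2] toolx [-0.003  0.007 -1.   ] jaw deg -9.1 gap 46.9 F [-0.2  0.5  0.4] j [-0.73  0.37  1.52  0.    1.25 -0.57]
```

Emit:
{"fn": "jog_arm", "kwargs": {"moves": [[[-2.8, -9.4, -20, 0, 0, -0.5], [0, 0, -20, 0, 0, 0], [0, 0, 0, 0, 0, 0]]]}}

```text
clock: 9.25
eef_pos: [446.5, -354.9, 118.9]
eef_rot: [1.877, 1.565, 1.712]
wrist_force: [0.3, -0.5, -0.4]
finger_gap: 46.9
```

Emit:
{"fn": "jog_arm", "kwargs": {"moves": [[[-2, -1.1, -20, 0, 0, 0], [0, 0, -16, 0, 0, 0], [0, 0, -7, 0, 0, 0], [0, 0, 0, 0, 0, 0]]]}}

```text
clock: 9.65
eef_pos: [447.2, -356.5, 80.7]
eef_rot: [0.709, 1.567, 0.547]
wrist_force: [-0.6, -0.3, -0.5]
finger_gap: 46.9
```

```bash
python3 -c "
from h import *
st()"
```

```text
t 9.65 pos [ 447.2 -356.5   80.7] rail [-331.8   41.7] toolx [ 0.003  0.002 -1.   ] jaw deg -9.3 gap 46.9 F [-0.6 -0.3 -0.5] j [-0.74  0.47  1.58  0.    1.09 -0.58]
```

Emit:
{"fn": "jog_arm", "kwargs": {"moves": [[[-2.5, 0.5, -5, 0, 0, -0.3], [0, 0, 0, 0, 0, 0], [0, 0, 0, 0, 0, 0]]]}}

```text
clock: 9.95
eef_pos: [445.6, -356.6, 78.4]
eef_rot: [0.119, 1.565, -0.049]
wrist_force: [-0.3, 0.6, 0.0]
finger_gap: 47.3
```

Emit:
{"fn": "jog_arm", "kwargs": {"moves": [[[0, 0, 0, 0, 0, 0], [0, 0, 0, 0, 0, 0], [0, 0, 0, 0, 0, 0], [0, 0, 0, 0, 0, 0], [0, 0, 0, 0, 0, 0]]], "gripper": -1, "squeeze": 20}}

```text
clock: 10.45
eef_pos: [445.9, -356.8, 79.4]
eef_rot: [0.004, 1.564, -0.163]
wrist_force: [0.5, 0.5, 1.2]
finger_gap: 10.3
```

```bash
python3 -c "
from h import *
st()"
```

```text
t 10.45 pos [ 445.9 -356.8   79.4] rail [-332.3   42.9] toolx [ 0.007 -0.001 -1.   ] jaw deg -9.6 gap 10.3 F [0.5 0.5 1.2] j [-0.74  0.47  1.59  0.    1.08 -0.58]
```

Emit:
{"fn": "jog_arm", "kwargs": {"moves": [[[0, 0, 0, 0, 0, 0], [0, 0, 0, 0, 0, 0]]]}}

```text
clock: 10.65
eef_pos: [445.9, -356.8, 79.4]
eef_rot: [0.01, 1.564, -0.158]
wrist_force: [-0.7, -0.3, -0.3]
finger_gap: 0.2
```

```bash
python3 - <<'E'
from h import *
st()
im,d,p=grab('scene'); a=cv2.resize(im[220:320,80:213],(800,600),interpolation=cv2.INTER_CUBIC); 
cv2.imwrite('pics/s3.png',a)
E
```

```text
t 10.65 pos [ 445.9 -356.8   79.4] rail [-332.3   42.9] toolx [ 0.007 -0.001 -1.   ] jaw deg -9.6 gap 0.2 F [-0.7 -0.3 -0.3] j [-0.74  0.47  1.59  0.    1.08 -0.58]
```

View pics/s3.png

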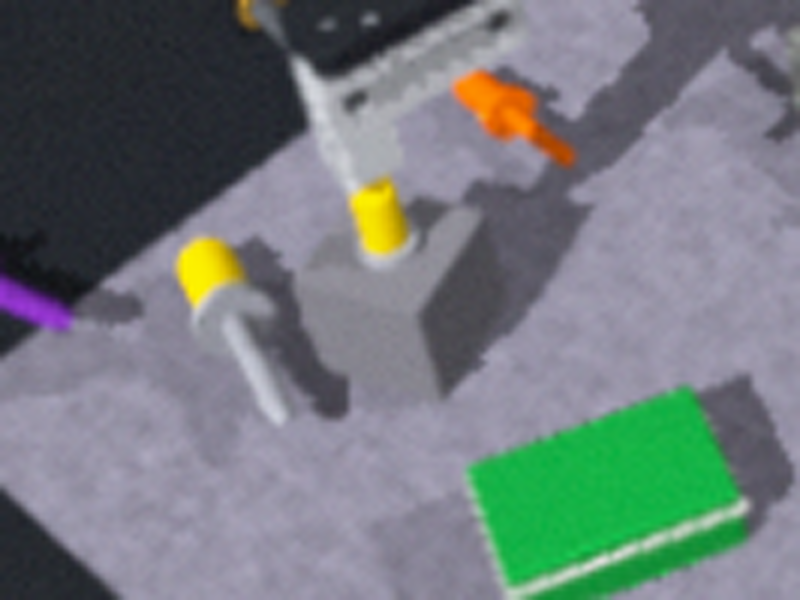

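The fingers closed to 0.2 mm with the head still in the rack, below or in front of the tips. I'll check the true tip height from depth before retrying.

```bash
python3 - <<'E'
from h import *
print([a for a in dir(manip) if a[0]!='_'],manip.tcp_to_tips)
im,d,p=grab('scene'); X=cloud(d,p)
for v in range(238,264,2): print(v,[(u,*X[v,u].round().astype(int),*im[v,u]) for u in (138,142,146)])
E
```

```text
['Unreachable', 'camera', 'camera_params', 'read_state', 'sign_off', 'tcp_to_tips'] 19.0
238 [(138, np.int64(520), np.int64(-396), np.int64(196), np.uint8(114), np.uint8(109), np.uint8(106)), (142, np.int64(522), np.int64(-390), np.int64(192), np.uint8(176), np.uint8(172), np.uint8(171)), (146, np.int64(521), np.int64(-382), np.int64(185), np.uint8(179), np.uint8(171), np.uint8(169))]
240 [(138, np.int64(519), np.int64(-397), np.int64(191), np.uint8(176), np.uint8(170), np.uint8(169)), (142, np.int64(521), np.int64(-390), np.int64(187), np.uint8(180), np.uint8(176), np.uint8(173)), (146, np.int64(356), np.int64(-289), np.int64(0), np.uint8(172), np.uint8(150), np.uint8(156))]
242 [(138, np.int64(519), np.int64(-398), np.int64(187), np.uint8(183), np.uint8(178), np.uint8(176)), (142, np.int64(460), np.int64(-358), np.int64(116), np.uint8(181), np.uint8(175), np.uint8(173)), (146, np.int64(361), np.int64(-293), np.int64(0), np.uint8(169), np.uint8(154), np.uint8(155))]
244 [(138, np.int64(457), np.int64(-366), np.int64(115), np.uint8(183), np.uint8(178), np.uint8(175)), (142, np.int64(
[... 2128 characters left out ...]
 np.uint8(244)), (146, np.int64(453), np.int64(-356), np.int64(62), np.uint8(0), np.uint8(152), np.uint8(181))]
260 [(138, np.int64(433), np.int64(-364), np.int64(50), np.uint8(139), np.uint8(131), np.uint8(132)), (142, np.int64(449), np.int64(-364), np.int64(60), np.uint8(0), np.uint8(228), np.uint8(246)), (146, np.int64(451), np.int64(-356), np.int64(55), np.uint8(41), np.uint8(170), np.uint8(198))]
262 [(138, np.int64(437), np.int64(-368), np.int64(50), np.uint8(135), np.uint8(127), np.uint8(129)), (142, np.int64(449), np.int64(-365), np.int64(55), np.uint8(158), np.uint8(210), np.uint8(224)), (146, np.int64(455), np.int64(-360), np.int64(55), np.uint8(173), np.uint8(177), np.uint8(178))]
```

```bash
python3 - <<'E'
from h import *
for f,z in(('w2',201.4),('w3',198.9)):
    q=np.load(f+'.npz'); im,d=q['im'],q['d']; p={k:q[k] for k in('fx','fy','cx','cy','dist','rvec','tvec')}
    X=cloud(d,p)
    for u in (205,212,295,300):
        print(f,u,[(v,*X[v,u].round().astype(int)) for v in range(216,244,4)])
    R=cv2.Rodrigues(p['rvec'])[0]; print('cam',(-R.T@p['tvec'].ravel()).round(),R[2].round(2))
    lens=X[(X[...,2]>60)&(X[...,2]<180)&(X[...,1]>-480)]; 
s=manip.read_state(); print(s['eef_pos'],s['joints'])
im,d,p=grab('wrist'); X=cloud(d,p); R=cv2.Rodrigues(p['rvec'])[0]; print('cam',(-R.T@p['tvec'].ravel()).round())
print([(v,*X[v,252].round().astype(int),*im[v,252]) for v in range(200,250,4)])
E
```

```text
w2 205 [(216, np.int64(436), np.int64(-252), np.int64(0)), (220, np.int64(481), np.int64(-185), np.int64(218)), (224, np.int64(481), np.int64(-185), np.int64(224)), (228, np.int64(482), np.int64(-185), np.int64(231)), (232, np.int64(483), np.int64(-185), np.int64(237)), (236, np.int64(484), np.int64(-185), np.int64(243)), (240, np.int64(485), np.int64(-185), np.int64(250))]
w2 212 [(216, np.int64(484), np.int64(-186), np.int64(209)), (220, np.int64(485), np.int64(-185), np.int64(218)), (224, np.int64(486), np.int64(-185), np.int64(225)), (228, np.int64(486), np.int64(-186), np.int64(230)), (232, np.int64(486), np.int64(-187), np.int64(234)), (236, np.int64(487), np.int64(-187), np.int64(240)), (240, np.int64(487), np.int64(-188), np.int64(242))]
w2 295 [(216, np.int64(561), np.int64(-271), np.int64(1)), (220, np.int64(535), np.int64(-193), np.int64(217)), (224, np.int64(534), np.int64(-193), np.int64(226)), (228, np.int64(533), np.int64(-193), np.int64(232)), (232, np.int64(533), np.int64(-194), np.int64(235)), (236, np.int64(532), np.int64(-194), np.int64(240)), (240, np.int64(531),
[... 2692 characters left out ...]
8(30), np.uint8(50), np.uint8(57)), (224, np.int64(446), np.int64(-347), np.int64(100), np.uint8(28), np.uint8(46), np.uint8(54)), (228, np.int64(446), np.int64(-347), np.int64(107), np.uint8(27), np.uint8(49), np.uint8(56)), (232, np.int64(446), np.int64(-348), np.int64(112), np.uint8(27), np.uint8(62), np.uint8(71)), (236, np.int64(446), np.int64(-348), np.int64(119), np.uint8(30), np.uint8(55), np.uint8(63)), (240, np.int64(446), np.int64(-347), np.int64(125), np.uint8(43), np.uint8(39), np.uint8(42)), (244, np.int64(446), np.int64(-348), np.int64(129), np.uint8(45), np.uint8(42), np.uint8(42)), (248, np.int64(446), np.int64(-348), np.int64(134), np.uint8(42), np.uint8(37), np.uint8(39))]
```

Wrist depth at the finger ends puts the tips at about reported z + 7, not −19. That explains the miss, and also the fingers skidding over the knob. I'll use the observed tip height: open, go down to reported z ≈ 52, and grip.

Emit:
{"fn": "jog_arm", "kwargs": {"moves": [[[-1.4, 0.8, 0, 0, 0, 0], [0, 0, 0, 0, 0, 0], [0, 0, 0, 0, 0, 0], [0, 0, 0, 0, 0, 0], [0, 0, 0, 0, 0, 0]]], "gripper": 0}}

```text
clock: 11.3
eef_pos: [444.3, -355.9, 79.4]
eef_rot: [0.007, 1.564, -0.16]
wrist_force: [-0.1, 0.0, -0.4]
finger_gap: 36.9
```

Emit:
{"fn": "jog_arm", "kwargs": {"moves": [[[0, 0, -9, 0, 0, 0], [0, 0, -9, 0, 0, 0], [0, 0, -6, 0, 0, 0], [0, 0, 0, 0, 0, 0], [0, 0, 0, 0, 0, 0]]]}}

```text
clock: 11.8
eef_pos: [444.0, -355.6, 52.3]
eef_rot: [0.145, 1.565, -0.022]
wrist_force: [0.3, -0.0, 0.0]
finger_gap: 47.1
```

```bash
python3 - <<'E'
from h import *
st()
im,d,p=grab('wrist'); X=cloud(d,p)
for u in (205,210,295,300): print(u,[(v,*X[v,u].round().astype(int).tolist()) for v in range(212,232,2)])
E
```

```text
t 11.8 pos [ 444.  -355.6   52.3] rail [-331.5   45. ] toolx [ 0.006 -0.    -1.   ] jaw deg -9.6 gap 47.1 F [ 0.3 -0.   0. ] j [-0.74  0.5   1.61  0.    1.03 -0.58]
205 [(212, 402, -354, 0), (214, 402, -355, 1), (216, 401, -357, 1), (218, 415, -340, 66), (220, 416, -340, 69), (222, 416, -340, 73), (224, 417, -341, 76), (226, 417, -341, 79), (228, 418, -341, 83), (230, 418, -341, 85)]
210 [(212, 416, -341, 49), (214, 415, -342, 49), (216, 417, -340, 61), (218, 418, -341, 64), (220, 419, -341, 69), (222, 419, -340, 73), (224, 420, -341, 77), (226, 420, -341, 81), (228, 420, -342, 81), (230, 420, -343, 82)]
295 [(212, 478, -367, 1), (214, 478, -368, 1), (216, 471, -349, 62), (218, 471, -349, 66), (220, 470, -349, 69), (222, 470, -349, 73), (224, 469, -349, 76), (226, 469, -350, 78), (228, 469, -350, 80), (230, 468, -351, 82)]
300 [(212, 482, -367, 2), (214, 482, -369, 1), (216, 482, -371, 1), (218, 474, -350, 65), (220, 473, -350, 69), (222, 473, -350, 73), (224, 472, -350, 77), (226, 472, -350, 79), (228, 471, -350, 83), (230, 470, -349, 87)]
```

Emit:
{"fn": "jog_arm", "kwargs": {"moves": [[[0, 0, 0, 0, 0, 0], [0, 0, 0, 0, 0, 0], [0, 0, 0, 0, 0, 0], [0, 0, 0, 0, 0, 0], [0, 0, 0, 0, 0, 0]]], "gripper": -1, "squeeze": 25}}

```text
clock: 12.35
eef_pos: [444.3, -355.9, 53.2]
eef_rot: [0.007, 1.564, -0.161]
wrist_force: [-0.6, -0.2, -0.3]
finger_gap: 15.2
```

Emit:
{"fn": "jog_arm", "kwargs": {"moves": [[[0, 0, 0, 0, 0, 0], [0, 0, 0, 0, 0, 0]]]}}

```text
clock: 12.55
eef_pos: [444.3, -355.9, 53.3]
eef_rot: [0.01, 1.564, -0.158]
wrist_force: [0.3, 0.4, 0.1]
finger_gap: 15.2
```

```bash
python3 -c "
from h import *
st()"
```

```text
t 12.55 pos [ 444.3 -355.9   53.3] rail [-331.7   44.6] toolx [ 0.007 -0.001 -1.   ] jaw deg -9.6 gap 15.2 F [0.3 0.4 0.1] j [-0.74  0.5   1.61  0.    1.03 -0.58]
```

Gripped (15.2 mm, matching the 16 mm head). I lift and carry it to just behind the hole for a closer look.

Emit:
{"fn": "jog_arm", "kwargs": {"moves": [[[0, 0, 20, 0, 0, 0], [0, 0, 35, 0, 0, 0], [0, 0, 40, 0, 0, 0], [0, 0, 20, 0, 0, 0], [15, 38, 0, 0, 0, 0]]]}}

```text
clock: 13.05
eef_pos: [458.2, -319.4, 171.7]
eef_rot: [0.039, 1.564, -0.132]
wrist_force: [0.9, 0.6, -0.8]
finger_gap: 15.2
```

Emit:
{"fn": "jog_arm", "kwargs": {"moves": [[[16, 40, 0, 0, 0, 0], [16, 40, 0, 0, 0, 0], [15, 38, 0, 0, 0, 0], [10, 25, 0, 0, 0, 0], [0, 0, 0, 0, 0, 0]]]}}

```text
clock: 13.55
eef_pos: [517.5, -168.4, 173.3]
eef_rot: [-0.008, 1.561, -0.179]
wrist_force: [-0.5, -0.3, -0.4]
finger_gap: 15.0
```

```bash
cat > hole.py <<'E'
from h import *
import sys
s,R=st(); im,d,p=grab('wrist'); cv2.imwrite(sys.argv[1],im)
P3=np.array([[*W(-38,0),46.]]); K=np.array([[p['fx'],0,p['cx']],[0,p['fy'],p['cy']],[0,0,1]])
u,v=cv2.projectPoints(P3,np.array(p['rvec'],float),np.array(p['tvec'],float),K,np.array(p['dist'],float))[0].ravel().round().astype(int); print('expected px',u,v)
a,b=max(v-14,0),max(u-14,0); g=cv2.cvtColor(im,cv2.COLOR_BGR2GRAY)[a:v+14,b:u+14]
m=(g<(g.min()/2+np.percentile(g,80)/2)).astype(np.uint8); k,l,t,c=cv2.connectedComponentsWithStats(m)
for i in range(1,k):
    if t[i,4]>20: uv=c[i]+[b,a]; P=onplane([uv],p,46)[0]; print(t[i],uv.round(1),P.round(1),L(*P[:2]).round(1),'from TCP',(P-s).round(1))
E
python3 hole.py pics/w4.png
```

```text
t 13.55 pos [ 517.5 -168.4  173.3] rail [-134.6    3.7] toolx [ 0.01  -0.002 -1.   ] jaw deg -9.8 gap 15.0 F [-0.5 -0.3 -0.4] j [-0.38  0.3   1.58  0.    1.25 -0.21]
expected px 256 97
[ 8  9 11 11 94] [255.   97.1] [536.2 -74.   46. ] [-38.4   1. ] from TCP [  18.7   94.4 -127.3]
```

View pics/w4.png

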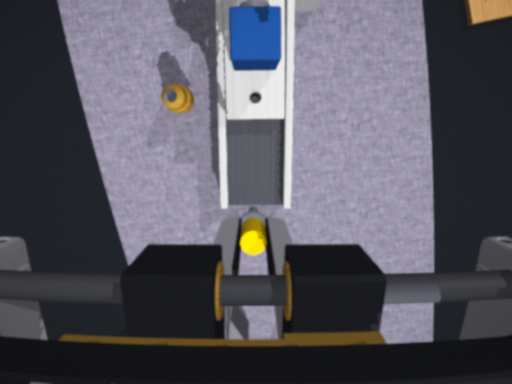

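The wrist view shows the pin held upright at (253,240) and the hole at (255,97), i.e. (536.2,−74.0), agreeing with the first measurement. I move over the hole.

Emit:
{"fn": "jog_arm", "kwargs": {"moves": [[[7, 35, -10, 0.1, 0.5, 0.2], [7, 35, -10, 0, 0, 0], [4, 20, -10, 0, 0, 0], [0, 0, -10, 0, 0, 0], [0, 0, 0, 0, 0, 0]]]}}

```text
clock: 14.1
eef_pos: [534.6, -82.0, 131.9]
eef_rot: [-0.805, 1.569, -0.978]
wrist_force: [0.4, -0.4, 0.2]
finger_gap: 15.2
```

```bash
python3 -c "
from h import *
p,R=st(); print(np.array([536.2,-74.1])-p[:2])"
```

```text
t 14.1 pos [534.6 -82.  131.9] rail [-46.5   1.3] toolx [ 0.001 -0.002 -1.   ] jaw deg -9.9 gap 15.2 F [ 0.4 -0.4  0.2] j [-0.22  0.34  1.63 -0.    1.17 -0.05]
[1.6376167  7.85077468]
```

Emit:
{"fn": "jog_arm", "kwargs": {"moves": [[[1.6, 7.8, -10, 0, 0, 0.2], [0, 0, -10, 0, 0, 0], [0, 0, -7, 0, 0, 0], [0, 0, 0, 0, 0, 0]]]}}

```text
clock: 14.5
eef_pos: [535.9, -77.2, 103.0]
eef_rot: [-0.805, 1.568, -0.977]
wrist_force: [-0.2, 0.4, -0.5]
finger_gap: 15.4
```

```bash
python3 -c "
from h import *
p,R=st(); print(np.array([536.2,-74.1])-p[:2])
im,d,q=grab('scene'); X=cloud(d,q); H,S,V=cv2.split(cv2.cvtColor(im,cv2.COLOR_BGR2HSV))
cv2.imwrite('pics/s4.png',cv2.resize(im[170:270,190:323],(800,600),interpolation=cv2.INTER_CUBIC))"
```

```text
t 14.5 pos [535.9 -77.2 103. ] rail [-41.6   0.7] toolx [ 0.001 -0.002 -1.   ] jaw deg -9.9 gap 15.4 F [-0.2  0.4 -0.5] j [-0.21  0.38  1.65 -0.    1.11 -0.04]
[0.26411719 3.08131698]
```

View pics/s4.png

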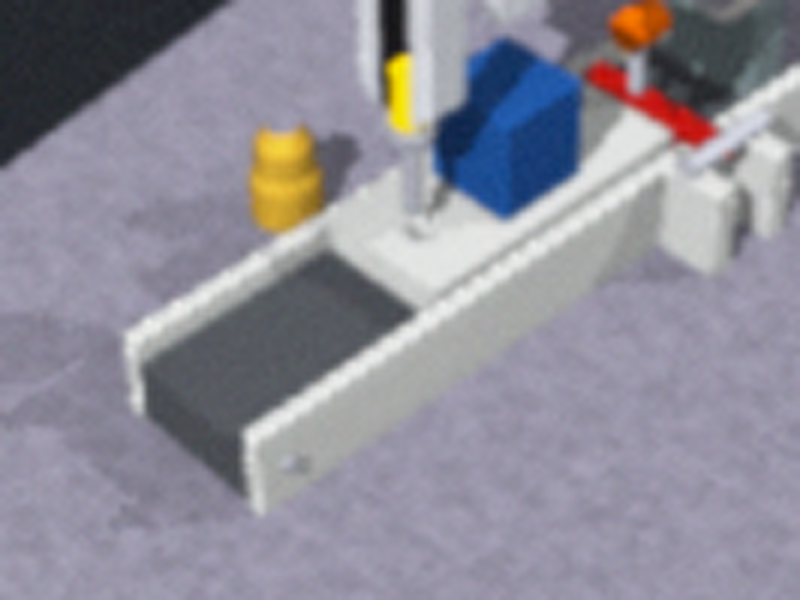

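The pin stands just above the hole at (415,228), and the leaf is down and touching the carriage. I correct by 3 mm and lower it.

Emit:
{"fn": "jog_arm", "kwargs": {"moves": [[[0.3, 3.1, 0, 0, 0, 0], [0, 0, 0, 0, 0, 0], [0, 0, 0, 0, 0, 0]]]}}

```text
clock: 14.85
eef_pos: [536.9, -74.3, 104.3]
eef_rot: [-0.472, 1.567, -0.645]
wrist_force: [-0.5, 1.3, 0.2]
finger_gap: 15.6
```

Emit:
{"fn": "jog_arm", "kwargs": {"moves": [[[-0.5, 0.2, -5, 0, 0, 0], [0, 0, -5, 0, 0, 0], [0, 0, -4, 0, 0, 0], [0, 0, 0, 0, 0, 0]]]}}

```text
clock: 15.25
eef_pos: [536.4, -74.0, 89.3]
eef_rot: [-0.43, 1.566, -0.603]
wrist_force: [-0.6, -0.8, -0.4]
finger_gap: 15.3
```

Emit:
{"fn": "jog_arm", "kwargs": {"moves": [[[-0.1, 0, -4, 0, 0, 0], [0, 0, -4, 0, 0, 0], [0, 0, -4, 0, 0, 0], [0, 0, -4, 0, 0, 0], [0, 0, 0, 0, 0, 0]]]}}

```text
clock: 15.75
eef_pos: [536.1, -74.0, 71.6]
eef_rot: [-0.464, 1.567, -0.637]
wrist_force: [0.1, -0.4, -0.8]
finger_gap: 15.1
```

Emit:
{"fn": "jog_arm", "kwargs": {"moves": [[[0, 0, -5, 0, 0, 0], [0, 0, -5, 0, 0, 0], [0, 0, -5, 0, 0, 0], [0, 0, -4, 0, 0, 0], [0, 0, 0, 0, 0, 0]]]}}

```text
clock: 16.25
eef_pos: [536.4, -73.8, 51.0]
eef_rot: [-0.34, 1.566, -0.512]
wrist_force: [0.2, 0.7, -0.8]
finger_gap: 15.5
```

Emit:
{"fn": "jog_arm", "kwargs": {"moves": [[[0, 0, -2, 0, 0, 0], [0, 0, -1.5, 0, 0, 0], [0, 0, -1, 0, 0, 0], [0, 0, 0, 0, 0, 0]]]}}

```text
clock: 16.65
eef_pos: [536.9, -73.9, 49.4]
eef_rot: [-0.288, 1.565, -0.46]
wrist_force: [-0.3, 0.8, -1.1]
finger_gap: 15.6
```

Emit:
{"fn": "jog_arm", "kwargs": {"moves": [[[0, 0, -1, 0, 0, 0], [0, 0, 0, 0, 0, 0], [0, 0, 0, 0, 0, 0]]]}}

```text
clock: 16.95
eef_pos: [537.3, -74.1, 49.1]
eef_rot: [-0.265, 1.563, -0.438]
wrist_force: [0.3, 0.6, 1.0]
finger_gap: 15.2
```

Emit:
{"fn": "jog_arm", "kwargs": {"moves": [[[0, 0, 0, 0, 0, 0], [0, 0, 0, 0, 0, 0], [0, 0, 0, 0, 0, 0], [0, 0, 0, 0, 0, 0], [0, 0, 0, 0, 0, 0]]], "gripper": 0}}

```text
clock: 17.45
eef_pos: [537.1, -74.2, 48.5]
eef_rot: [-0.319, 1.564, -0.492]
wrist_force: [0.6, -0.1, -0.6]
finger_gap: 46.8
```

Emit:
{"fn": "jog_arm", "kwargs": {"moves": [[[0, 0, 15, 0, 0, 0], [0, 0, 40, 0, 0, 0], [0, 0, 45, 0, 0, 0], [0, 0, 20, 0, 0, 0], [0, 0, 0, 0, 0, 0]]]}}

```text
clock: 17.95
eef_pos: [535.5, -73.9, 171.6]
eef_rot: [-0.55, 1.567, -0.722]
wrist_force: [-0.6, 0.4, -0.0]
finger_gap: 46.9
```

```bash
cat > pin.py <<'E'
from h import *
im,d,p=grab('scene'); X=cloud(d,p); H,S,V=cv2.split(cv2.cvtColor(im,cv2.COLOR_BGR2HSV))
m=(H>=20)&(H<=34)&(S>130)&(np.hypot(X[...,0]-537,X[...,1]+74)<35)&(X[...,2]<110)
P=X[m]; print('pin',len(P),P.min(0).round(),np.median(P,0).round(),P.max(0).round())
v,u=np.nonzero(m); print(u.min(),u.max(),v.min(),v.max(), onplane([[(u.min()+u.max())/2,(v.min()+v.max())/2]],p,63))
E
python3 pin.py; python3 cam.py; python3 knob.py
```

```text
pin 69 [530. -83.  50.] [540. -80.  68.] [548. -70.  79.]
257 262 197 208 [[537.06956215 -74.9595034   63.        ]]
t 18.0 pos [535.1 -73.8 170.2] rail [-38.4   2.1] toolx [ 0.001 -0.002 -1.   ] jaw deg -9.9 gap 46.9 F [ 0.3 -0.5  0.9] j [-0.2   0.3   1.59 -0.    1.25 -0.03]
213 [ 6.26031497 -2.53812778] [-13.86651398 -23.15109327] [29.9326224  21.45832822]
t 18.05 pos [534.5 -73.7 168.7] rail [-38.4   2.7] toolx [-0.001 -0.002 -1.   ] jaw deg -9.9 gap 46.7 F [-0.8  0.9 -0.1] j [-0.2   0.3   1.59 -0.    1.25 -0.03]
orange 62 p5 [ 75. -11.  80.] med [80. -7. 90.] p95 [93.  2. 95.]
red 81 p5 [ 79. -39.  46.] med [ 83. -16.  50.] p95 [90. 17. 52.]
```

The pin is seated: its head spans z ≈ 50–79 at (537,−75). I turn the jaws along the hinge and go over the knob.

Emit:
{"fn": "jog_arm", "kwargs": {"moves": [[[2.3, 11, 0, 0, 0, 8.2], [2.3, 11, 0, 0, 0, 8.2], [2.3, 11, 0, 0, 0, 8.2], [2.3, 11, 0, 0, 0, 8.2], [2.3, 11, 0, 0, 0, 8.2]]], "gripper": -0.2}}

```text
clock: 18.6
eef_pos: [542.6, -17.6, 158.3]
eef_rot: [2.905, 1.555, -2.813]
wrist_force: [-0.7, 0.2, -0.4]
finger_gap: 37.9
```

Emit:
{"fn": "jog_arm", "kwargs": {"moves": [[[2.3, 11, 0, 0, 0, 8.2], [2.3, 11, 0, 0, 0, 8.2], [2.3, 11, 0, 0, 0, 8.2], [2.3, 11, 0, 0, 0, 8.2], [2.3, 11, 0, 0, 0, 8.2]]]}}

```text
clock: 19.1
eef_pos: [551.0, 39.8, 148.1]
eef_rot: [2.504, 1.543, -2.467]
wrist_force: [0.3, 0.5, -0.5]
finger_gap: 37.6
```

Emit:
{"fn": "jog_arm", "kwargs": {"moves": [[[2.3, 11, 0, 0, 0, 6], [0, 0, 0, 0, 0, 0]]]}}

```text
clock: 19.3
eef_pos: [552.0, 52.1, 144.2]
eef_rot: [2.379, 1.538, -2.479]
wrist_force: [-0.3, -0.1, 0.6]
finger_gap: 37.6
```

```bash
python3 -c "
from h import *
p,R=st(); print(W(86,-2)-p[:2])"
```

```text
t 19.3 pos [552.   52.1 144.2] rail [88.6  6.5] toolx [-0.026 -0.02  -0.999] jaw deg 81.7 gap 37.6 F [-0.3 -0.1  0.6] j [ 0.04  0.38  1.55 -0.02  1.24 -1.38]
[ 7.90701106 -3.9622759 ]
```

Emit:
{"fn": "jog_arm", "kwargs": {"moves": [[[8, -4, 0, 1.1, -1.5, -1.3], [0, 0, -15, 0, 0, 0], [0, 0, 0, 0, 0, 0]]]}}

```text
clock: 19.6
eef_pos: [560.1, 46.4, 126.1]
eef_rot: [0.084, 1.569, 1.474]
wrist_force: [0.1, -0.1, -0.3]
finger_gap: 37.6
```

```bash
python3 -c "
from h import *
p,R=st(); print(W(86,-2)-p[:2])"; python3 hole.py pics/w5.png
```

```text
t 19.6 pos [560.1  46.4 126.1] rail [84.3 -2.4] toolx [ 0.     0.002 -1.   ] jaw deg 79.6 gap 37.6 F [ 0.1 -0.1 -0.3] j [ 0.02  0.39  1.57  0.    1.18 -1.37]
[-0.16140105  1.74185243]
t 19.6 pos [560.1  46.4 126.1] rail [84.3 -2.4] toolx [ 0.     0.002 -1.   ] jaw deg 79.6 gap 37.6 F [ 0.1 -0.1 -0.3] j [ 0.02  0.39  1.57  0.    1.18 -1.37]
expected px 125 197
[  1   0  27  28 468] [128.6 196.2] [536.8 -69.8  46. ] [-34.2   1.1] from TCP [ -23.3 -116.2  -80.1]
```

View pics/w5.png

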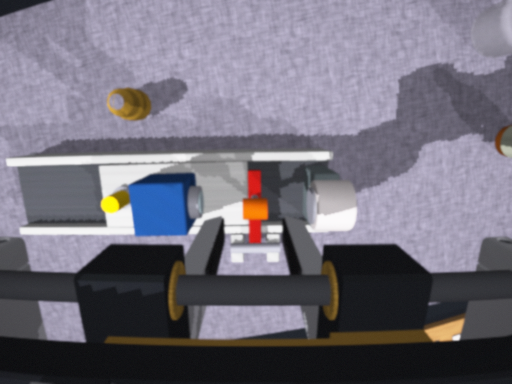

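The knob at (255,209) is centred between the fingers, and the pin is seated at (113,203). I descend and grip lightly.

Emit:
{"fn": "jog_arm", "kwargs": {"moves": [[[0, 1.5, -18, 0, 0, 0.5], [0, 0, -18, 0, 0, 0], [0, 0, -14, 0, 0, 0], [0, 0, 0, 0, 0, 0]]]}}

```text
clock: 20.05
eef_pos: [562.3, 45.8, 78.2]
eef_rot: [-0.956, 1.563, 0.435]
wrist_force: [-0.4, -0.6, 0.5]
finger_gap: 37.8
```

```bash
python3 -c "
from h import *
p,R=st(); print(W(86,-2)-p[:2])"
```

```text
t 20.05 pos [562.3  45.8  78.2] rail [84.1 -4.8] toolx [ 0.007  0.003 -1.   ] jaw deg 79.7 gap 37.8 F [-0.4 -0.6  0.5] j [ 0.01  0.45  1.61  0.    1.07 -1.38]
[-2.42727736  2.34381338]
```

Emit:
{"fn": "jog_arm", "kwargs": {"moves": [[[-2.4, 2.3, -9, -0.2, 0.4, 0.6], [0, 0, 0, 0, 0, 0], [0, 0, 0, 0, 0, 0]]]}}

```text
clock: 20.35
eef_pos: [560.6, 48.0, 70.1]
eef_rot: [-1.521, 1.569, -0.121]
wrist_force: [0.3, -1.2, -0.6]
finger_gap: 37.8
```

Emit:
{"fn": "jog_arm", "kwargs": {"moves": [[[0, 0, 0, 0, 0, 0], [0, 0, 0, 0, 0, 0], [0, 0, 0, 0, 0, 0], [0, 0, 0, 0, 0, 0], [0, 0, 0, 0, 0, 0]]], "gripper": -1, "squeeze": 6}}

```text
clock: 20.85
eef_pos: [561.1, 47.7, 71.3]
eef_rot: [-1.651, 1.567, -0.251]
wrist_force: [1.3, -0.6, -1.2]
finger_gap: 20.1
```

```bash
python3 -c "
from h import *
p,R=st(); print(W(86,-2)-p[:2])"
```

```text
t 20.85 pos [561.1  47.7  71.3] rail [85.7 -3.2] toolx [ 0.003 -0.001 -1.   ] jaw deg 80.2 gap 20.1 F [ 1.3 -0.6 -1.2] j [ 0.02  0.46  1.61 -0.    1.06 -1.38]
[-1.17955788  0.49010571]
```

Gripped at 20.1 mm, the knob's length. I follow the arc.

Emit:
{"fn": "jog_arm", "kwargs": {"moves": [[[7.9, -1.3, 9.2, 0, 0, 0], [9.5, -1.6, 7.5, 0, 0, 0], [10.7, -1.8, 5.4, 0, 0, 0]]]}}

```text
clock: 21.15
eef_pos: [589.6, 42.9, 94.5]
eef_rot: [-2.278, 1.57, -0.877]
wrist_force: [0.3, -0.4, -4.7]
finger_gap: 19.9
```

```bash
python3 knob.py
```

```text
t 21.15 pos [589.6  42.9  94.5] rail [ 85.7 -32.1] toolx [ 0.001 -0.001 -1.   ] jaw deg 80.2 gap 19.9 F [ 0.3 -0.4 -4.7] j [ 0.01  0.49  1.51 -0.    1.14 -1.39]
orange 30 p5 [ 82. -39.  60.] med [ 92. -36. 111.] p95 [135.  -1. 116.]
red 161 p5 [ 79. -43.  54.] med [ 82. -17.  70.] p95 [90.  8. 88.]
```

Emit:
{"fn": "jog_arm", "kwargs": {"moves": [[[11.6, -2, 2, 0, 0, 0], [11.9, -2, 0.2, 0, 0, 0], [11.9, -2, -2, 0, 0, 0]]]}}

```text
clock: 21.5
eef_pos: [627.9, 36.4, 97.5]
eef_rot: [-1.676, 1.568, -0.276]
wrist_force: [-1.5, -0.3, -2.8]
finger_gap: 20.2
```

```bash
python3 knob.py
```

```text
t 21.5 pos [627.9  36.4  97.5] rail [ 85.7 -71. ] toolx [ 0.003 -0.001 -1.   ] jaw deg 80.2 gap 20.2 F [-1.5 -0.3 -2.8] j [ 0.    0.56  1.39 -0.    1.19 -1.4 ]
orange 18 p5 [ 87. -74.  96.] med [ 93. -72. 113.] p95 [105. -63. 119.]
red 157 p5 [ 79. -46.  58.] med [ 81. -30.  87.] p95 [ 90. -15. 116.]
```

Emit:
{"fn": "jog_arm", "kwargs": {"moves": [[[10, -1.7, -6, 0, 0, 0], [10, -1.7, -6, 0, 0, 0], [9, -1.5, -7, 0, 0, 0], [0, 0, 0, 0, 0, 0]]]}}

```text
clock: 21.95
eef_pos: [659.7, 31.0, 79.0]
eef_rot: [-1.527, 1.565, -0.127]
wrist_force: [0.0, 0.3, -1.1]
finger_gap: 20.2
```

```bash
python3 knob.py
```

```text
t 21.95 pos [659.7  31.   79. ] rail [  85.7 -103.2] toolx [ 0.006 -0.001 -1.   ] jaw deg 80.2 gap 20.2 F [ 0.   0.3 -1.1] j [-0.01  0.65  1.3  -0.    1.19 -1.41]
orange 6 p5 [  90. -104.   90.] med [  93. -102.   95.] p95 [  96. -102.   99.]
red 91 p5 [ 78. -60.  62.] med [ 79. -53.  87.] p95 [ 87. -45. 109.]
```

The leaf bar is now near vertical to leaning back (y −45 to −60 in the rail frame). I release, lift straight up and clear out.

Emit:
{"fn": "jog_arm", "kwargs": {"moves": [[[0, 0, 0, 0, 0, 0], [0, 0, 0, 0, 0, 0], [0, 0, 0, 0, 0, 0], [0, 0, 0, 0, 0, 0], [0, 0, 0, 0, 0, 0]]], "gripper": -0.2}}

```text
clock: 22.5
eef_pos: [658.8, 31.6, 81.1]
eef_rot: [-1.491, 1.564, -0.09]
wrist_force: [-0.1, -0.4, 0.2]
finger_gap: 37.6
```

Emit:
{"fn": "jog_arm", "kwargs": {"moves": [[[1, 0, 20, 0, 0, 0], [1, 0, 40, 0, 0, 0], [0, 0, 45, 0, 0, 0], [0, 0, 30, 0, 0, 0], [0, 0, 0, 0, 0, 0]]]}}

```text
clock: 23.0
eef_pos: [659.0, 31.7, 220.3]
eef_rot: [-1.533, 1.566, -0.133]
wrist_force: [0.4, -0.1, -0.3]
finger_gap: 37.5
```

```bash
python3 knob.py; python3 pin.py; python3 cam.py; python3 - <<'E'
from h import *
im,d,p=grab('scene'); cv2.imwrite('pics/s5.png',cv2.resize(im[110:330,60:380],(800,550),interpolation=cv2.INTER_CUBIC))
E
```

```text
t 23.0 pos [659.   31.7 220.3] rail [  86.3 -102.5] toolx [ 0.005 -0.001 -1.   ] jaw deg 80.2 gap 37.5 F [ 0.4 -0.1 -0.3] j [-0.01  0.54  1.14 -0.    1.46 -1.41]
orange 69 p5 [  75. -102.   88.] med [ 79. -97.  97.] p95 [ 94. -90. 103.]
red 142 p5 [ 78. -63.  63.] med [ 80. -54. 101.] p95 [ 88. -46. 126.]
pin 69 [530. -83.  50.] [541. -79.  68.] [546. -69.  79.]
257 262 197 208 [[537.06956215 -74.9595034   63.        ]]
t 23.1 pos [657.9  31.7 215.9] rail [  86.1 -101.4] toolx [-0.001 -0.001 -1.   ] jaw deg 80.2 gap 37.4 F [-0.8 -0.2 -1.4] j [-0.01  0.54  1.15 -0.    1.46 -1.41]
216 [ 5.89157234 -2.83267212] [-14.68651088 -23.28613295] [28.52577032 22.00744763]
```

View pics/s5.png

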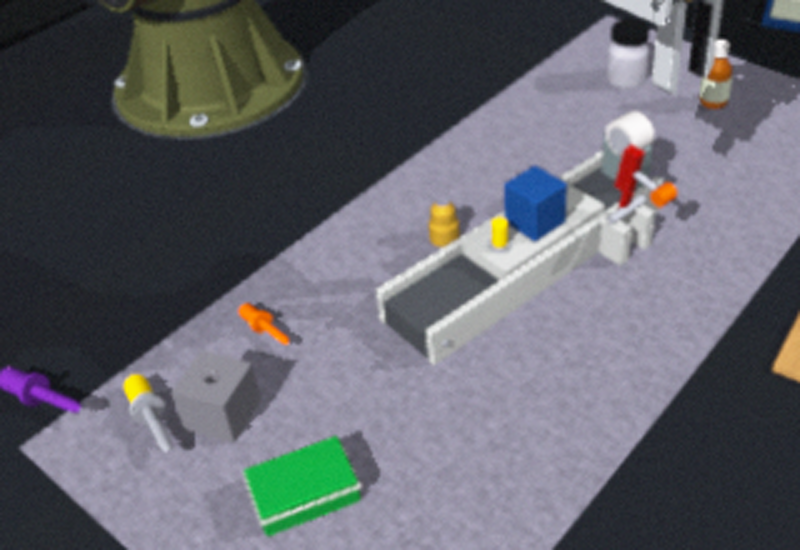

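The final view shows the leaf up (knob at (664,194), ≈1.65 rad), the pin seated at (500,232), the rack empty and the bystanders in place. The arm is clear, so I hand in.

```bash
python3 -c "
from h import *
st(); print(manip.sign_off())"
```

```text
t 23.2 pos [657.3  31.6 213.9] rail [  85.9 -100.8] toolx [-0.004 -0.001 -1.   ] jaw deg 80.2 gap 37.7 F [-1.1 -0.6  0.4] j [-0.01  0.54  1.15 -0.    1.46 -1.41]
the job is handed in; nothing more can be done
None
```

I flipped the leaf down, slid the carriage against it, pushed the pin through both holes and flipped the leaf back up. I handed the job in at 23 s with the arm clear of everything; no verdict was reported.

**Last checks, from the scene camera**
- **Leaf:** up at about 1.65 rad.
- **Pin:** head at (537, −75) mm, spanning about z 50–79 mm, so the collar is on the carriage.
- **Carriage:** camera at rail x of about 6 to 9 mm. The scene camera's mean reads 5.9 and its extent centre about 7. The hole, measured before pinning, put it at 9 to 10. The pin dropped in without force, so I trust the larger value.
- **Bystanders:** all look in place in the final picture. I did not re-measure them.

**What went wrong or disagreed**
- **Fingertip height:** the tips stood about 7 mm above the reported tool position, not 19 mm below it as stated. My first leaf push slid over the knob and my first pin grasp closed on nothing. I repeated both, working from the observed tip height for the pin.
- **Push force:** the carriage push peaked at about 48 N on the wrist, through the fingertips, before I backed off. That is under the 120 N wrist limit. The 40 N limit is for the arm and gripper body, and I had no separate reading for those.

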